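Seat the strainer cover on its hidden pin and hold it down

TASK

Put the white cover on the whey strainer: lift it by its grip, lower it over the housing with its long sides in line with the housing's, and slide it about until the locating pin hidden beneath it drops into its bore. Then press it straight down against the springy seal plate until it sits fully home, flat on the steel rim, and finish while still holding it down there (do not let go: the side clamps are closed while you hold). Leave the mould, the cheese and the brush where they are.

Things in the scene. Friction and masses are not known exactly. Their poses are not given: they have to be found in the camera images.
- housing: Whey strainer housing, a stainless steel box fixed to the bench, 150 (x) x 110 (y) mm, its steel rim 60 mm above the bench, with round pipe stubs out of both short ends (to 115 mm from the centre, 48 mm diameter, top 50 mm high). Origin: centre of the underside, on the bench; x along its long side, z up. The rim frames an opening of 112 x 72 mm in which the seal plate lies. Its position and yaw vary.
- pin_tip (a point): Tip of the fixed steel locating pin that stands upright in the middle of the housing: 82 mm above the bench, 22 mm above the rim. The pin is 16 mm in diameter, its top 5 mm tapering to 8 mm. It goes out of sight once the cover is over it.
- seal (a joint): Travel of the sprung seal plate in the housing (m): a dark rubber plate 108 x 68 mm round the pin. 0 = fully up, its top 8 mm above the rim; 0.008 = pressed level with the rim. The spring pushes up with about 7 N at 0 and 15 N at 0.008: more than the cover's weight, so a cover that is let go rises again.
- cover_mid (a point): Centre of the loose white plastic cover (half-way up, 34.5 mm above its underside). The cover lies on the bench, right way up, about 0.3 kg: a plate 130 (x) x 90 (y) x 29 (z) mm with an upright block grip on its middle, 74 (x) x 22 (y) mm and 40 mm high, its top 69 mm above the underside. x along its long side, z up. It may go on either way round; on the housing its x axis is in line with the housing's x axis.
- cover_bore (a point): Mouth of the blind bore in the middle of the cover's flat underside: 19 mm in diameter with a 2 mm chamfer, 24 mm deep, straight below the grip; same axes as the cover. Resting on the pin's tip it is 82 mm above the bench; dropped on, resting on the seal plate, 68 mm; fully home on the rim, 60 mm.
- mould_mid (a point): Centre of an open white plastic cheese mould, 110 mm wide, 85 mm high: bystander, leave alone.
- cheese_mid (a point): Centre of a pale round cheese, 104 mm wide, 45 mm high: bystander, leave alone.
- brush_grip (a point): Handle of a hand brush that lies on the bench: bystander, leave alone.
Not all that is in view belongs to the job. Leave any green or orange look-alike of the part that bears cover_mid alone.

How it is judged (in metres and radians):
On the way:
1. the cover has dropped over the pin, more than 10 mm down from its tip, lying flat (z of cover_bore in the frame of housing below 0.071 m and horizontal distance between cover_bore and pin_tip below 0.004 m and angle between cover_mid's own z axis and vertical below 0.12 rad), for 0.1 s.
At the end, for the whole second after the job is handed in: The cover is on the pin (bore within 4 mm of the pin's axis), its underside within 2 mm of the rim, level within 0.06 rad, its long side within 0.14 rad (8 degrees) of the housing's, the seal plate pressed down by more than 6 mm, and the robot is still holding it down with more than 2 N (z of cover_bore in the frame of housing below 0.062 m and horizontal distance between cover_bore and pin_tip below 0.004 m and angle between cover_mid's own z axis and vertical below 0.06 rad and angle between the x axis of cover_mid and the x axis of housing, either way round below 0.14 rad and value of joint seal above 0.006 m and contact force between any of the fingers, the arm and cover above 2 N); the arm keeps its last pose, push and grip.
It fails at once if the mould, the cheese or the brush is moved by more than 30 mm (distance of any of mould_mid, cheese_mid, brush_grip from where it was at the start of the episode above 0.03 m).
It also fails if it takes over 40 s, if anything falls off the work surface, if the arm or the gripper's body presses on something with over 40 N, if the wrist force passes 120 N, or if a joint passes its speed limit or range.

ROBOT

A 7-joint arm with a two-finger parallel gripper is mounted at the origin on the work surface. World frame = base frame: x ahead of the robot, y to its left, z up, the work surface at z = 0. Lengths are in m, angles in degrees, forces in N, time in s.
With the tool pointing down it reaches from about 0.425 to 0.975 m from the base axis. Payload 16.7 kg.
Tool frame: the origin (TCP) lies midway between the tips of the shut fingers; the grasp point (between the pads) lies 19 mm behind it; x points along the fingers, y is the direction in which the jaws open and shut, and the axes are right-handed (so a half turn about x gives the same grasp; the last joint's range is limited). The gripper opens to 85 mm and grips with 20 to 120 N. Pads are 22 mm wide; open, the fingers measure 114 mm over their backs; the gripper's body (76 mm by 85 mm) begins 54 mm behind the grasp point. The pads swing forward as they close: fully open they stand 13 mm farther back than shut.
Start: joints at [-85.285, 24.414, 4.234, 92.017, -1.954, 63.644, -3.845], TCP at [0.155, 0.657, 0.231] pointing down, gripper open.
Joint ranges: [-163.25, 163.25], [-28.42, 122.38], [-70.27, 78.77], [12.13, 141.07], [-58.53, 238.53], [9.26, 117.41], [-156.51, 156.51]. Speed limits (degrees/s): [108.29, 108.29, 136.94, 136.94, 172.46, 172.46, 172.46].

INTERFACE

Orientations are given as a 3x3 rotation matrix whose columns are the frame's x, y, z axes.
In Python, from cell import readout, capture, order gives the robot as it stands. The module is installed in compiled form; this text tells all that it offers.
- The arm moves only by the tool send_rows, never from a script. Its argument "targets" is a list of rows, each a list of 3 entries, a list of its own where there are three numbers: the shift along the world's x, y, z in cm, then the turn, a rotation vector about the world's x, y, z in degrees, then the finger opening in cm, from 0 to 8.54. A call has 1 to 20 rows; each row is the pose to reach, as a shift and turn from the pose commanded when the call began; what a row does not reach only later rows make up. A row lasts 1/12 s, in which the tool goes at most 41.7 mm and 7.16 degrees, less where a joint would pass 70% of its speed; a pose out of reach is approached as far as the arm can. A call with a gripper value outside its range is refused whole. The fingers move at their own pace and stop on an object; the grip force is fixed at half the most. Time passes only in rows, so rows that repeat a pose let the fingers close. It gives the time, the measured TCP pose, the force and the opening at its end, in the units of the state.
- readout.get_state(): the state, without advancing time (a new reading comes with each control period).
- capture(name): name is "side" or "top"; returns a dict with "frame" (420x560x3 uint8, red, green, blue), "fov_y" (degrees; the focal length in pixels is half the picture's height over the tangent of half this angle, whatever the lens; pixels are square), "cx", "cy" (the principal point, pixels), "cam_to_world" (4x4, takes a point from camera to world coordinates). Camera axes: x right, y down, z forward; pixel columns grow to the right and rows downward; lengths in m; the calibration is good to about 2 mm. A picture is of the moment at which its call begins. There is no depth.
- order.close_job(): hands the job in, once; it reports no verdict.
The state is a dict: "time": time; "joint_positions": joint angles; "joint_vel": joint speeds; "joint_efforts": joint torques, N m; "tcp_pos": TCP position; "tcp_rot": TCP orientation; "ft_force": force on the tool from outside, world axes, zero at the start; "torque": the same for the moment, N m; "finger_gap": finger opening in m.
Only numpy, scipy, OpenCV 4.12 (cv2) and the standard library are available. Lean on these libraries where they do the work, as an engineer would, in place of code of your own. Each camera call takes 0.05 s, during which the arm holds its last target.

## Working session

There is one attempt and no reset: what is moved stays moved. The work goes in short steps, Python scripts to look and compute and a tool call to move; the robot and the scene stay as the last step left them, time stands still between calls to the robot, and variables do not carry over. Pictures are saved under pics/ and viewed, and the job is handed in when it is done.

Besides the shell and the picture viewer there is one more tool, called after ">>>" by a JSON object that holds its "name" and its "arguments", one argument or row to a line. send_rows: Moves the arm, as the interface text tells. Its arguments: {"type":"object","properties":{"targets":{"type":"array"}},"required":["targets"]}

```bash
mkdir -p pics; cat > h.py <<'E'
import numpy as np, cv2
from cell import readout, capture, order
def snap(n,f):
    c=capture(n); cv2.imwrite(f'pics/{f}.png',c['frame'][:,:,::-1]); np.savez(f'{f}.npz',**c); return c
def load(f): return dict(np.load(f'{f}.npz'))
def ray(c,u,v):
    f=210/np.tan(np.radians(float(c['fov_y'])/2)); T=c['cam_to_world']
    d=T[:3,:3]@np.array([(u-c['cx'])/f,(v-c['cy'])/f,1]); return T[:3,3],d
def onz(c,u,v,z):
    o,d=ray(c,u,v); return o+d*(z-o[2])/d[2]
def proj(c,p):
    f=210/np.tan(np.radians(float(c['fov_y'])/2)); T=c['cam_to_world']
    q=T[:3,:3].T@(np.array(p)-T[:3,3]); return f*q[0]/q[2]+c['cx'],f*q[1]/q[2]+c['cy']
E
python3 - <<'E'
from h import *
for n in('top','side'):
    c=snap(n,n+'0'); print(n,c['fov_y'],c['cx'],c['cy'],c['cam_to_world'].round(3))
s=readout.get_state(); print(s['time'],s['tcp_pos'],s['tcp_rot'],s['ft_force'],s['finger_gap'])
E
```

```text
top 49.631284806822805 285.53661573056166 213.33632599917624 [[ 0.015 -0.984  0.176  0.333]
 [-1.    -0.018 -0.017  0.016]
 [ 0.02  -0.176 -0.984  1.485]
 [ 0.     0.     0.     1.   ]]
side 51.91731485948462 283.81606832229977 212.79374438134303 [[ 0.748 -0.52   0.412  0.103]
 [-0.663 -0.573  0.482 -0.578]
 [-0.015 -0.634 -0.773  0.965]
 [ 0.     0.     0.     1.   ]]
0.1 [0.15499079 0.65658638 0.23070908] [[-2.15017938e-04  2.29764166e-01  9.73246311e-01]
 [-1.10505802e-03  9.73245685e-01 -2.29764262e-01]
 [-9.99999366e-01 -1.12489708e-03  4.46374534e-05]] [-0.30401432 -0.08115094 -0.20388608] 0.08501147885509373
```

View pics/top0.png

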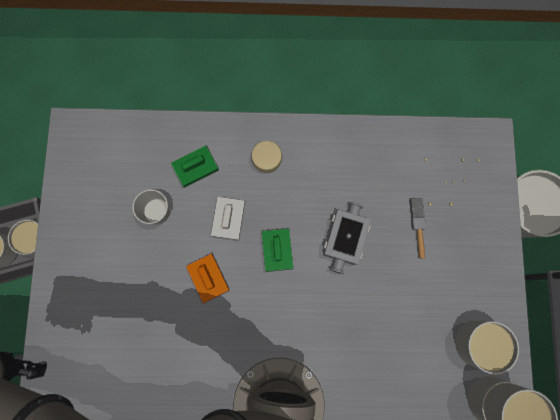

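View pics/side0.png

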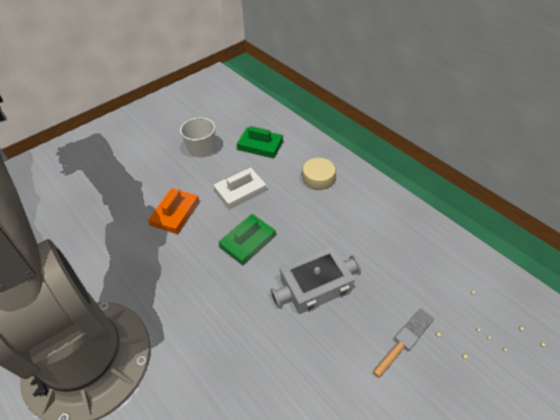

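Candidates for the cover in the top view are white (228,218), green (195,166), green (278,250) and orange (208,278). The white one matches the description. The mould at (151,207) is round. The housing is at (348,237), the brush at (419,228) and the cheese at (267,156). Next I'll take a close crop of the cover and housing.

```bash
python3 - <<'E'
from h import *
c=load('top0'); s=load('side0')
def crop(c,u0,u1,v0,v1): return cv2.resize(c['frame'][v0:v1,u0:u1,::-1],(400,300),interpolation=cv2.INTER_CUBIC)
a=np.hstack([crop(c,195,263,193,244),crop(c,308,388,200,260)]);b=np.hstack([crop(s,205,277,158,212),crop(s,264,368,240,318)])
cv2.imwrite('pics/crop0.png',np.vstack([a,b]))
def white(c,box):
    u0,u1,v0,v1=box; m=np.zeros(c['frame'].shape[:2],np.uint8)
    f=c['frame'].astype(int); m[v0:v1,u0:u1]=(f.min(2)>170)[v0:v1,u0:u1]
    return m
m=white(c,(195,263,190,250)); m=cv2.morphologyEx(m,cv2.MORPH_CLOSE,np.ones((5,5)))
k=cv2.findContours(m,0,2)[0]; k=max(k,key=cv2.contourArea)
P=np.array([onz(c,u,v,.029)[:2] for u,v in k[:,0]],np.float32)*1000
print('cover',cv2.minAreaRect(P),len(k))
ms=white(s,(205,277,158,215)); ks=max(cv2.findContours(ms,0,2)[0],key=cv2.contourArea); print(cv2.boundingRect(ks),cv2.boundingRect(k))
# seal plate dark
f=c['frame'].astype(int); m=np.zeros(f.shape[:2],np.uint8); m[210:262,325:372]=(f.max(2)<60)[210:262,325:372]
m=cv2.morphologyEx(m,cv2.MORPH_CLOSE,np.ones((5,5)))
k=max(cv2.findContours(m,0,2)[0],key=cv2.contourArea)
P=np.array([onz(c,u,v,.068)[:2] for u,v in k[:,0]],np.float32)*1000
print('seal',cv2.minAreaRect(P))
E
```

```text
cover ((544.7627563476562, 163.45045471191406), (52.18696212768555, 68.05555725097656), 73.89203643798828) 30
(213, 167, 53, 36) (221, 215, 19, 23)
seal ((517.523681640625, -206.08311462402344), (68.08442687988281, 107.1298828125), 73.45973205566406)
```

View pics/crop0.png

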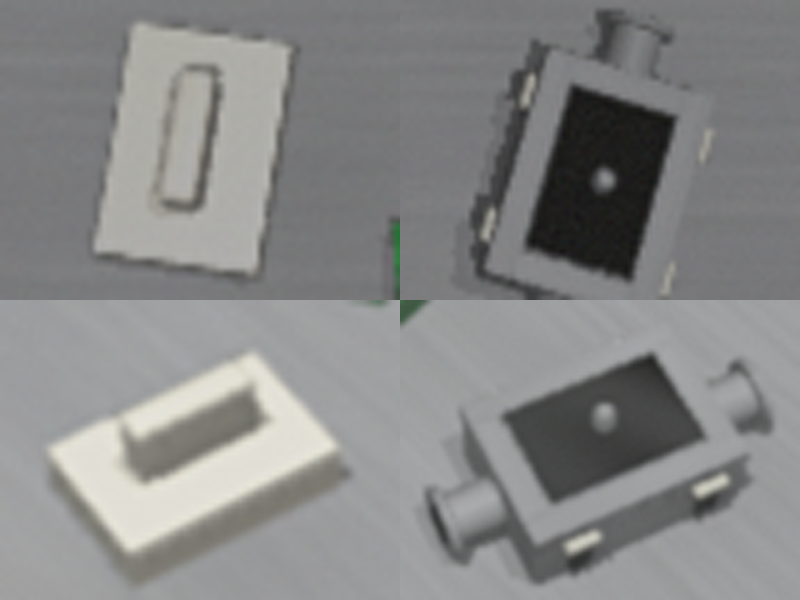

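```bash
python3 - <<'E'
from h import *
c=load('top0'); s=load('side0')
f=c['frame'].astype(int); print(f[218,214],f[230,190],f[218,228])
for th in (135,145,155):
    sub=np.zeros(f.shape[:2],np.uint8); sub[190:250,200:255]=(f.min(2)>th)[190:250,200:255]
    sub=cv2.morphologyEx(sub,cv2.MORPH_CLOSE,np.ones((7,7)))
    k=max(cv2.findContours(sub,0,2)[0],key=cv2.contourArea)
    P=np.array([onz(c,u,v,.029)[:2] for u,v in k[:,0]],np.float32)*1000
    print(th,'cover',cv2.minAreaRect(P))
# side: bright tops
f=s['frame'].astype(int)
for th in (200,):
    print(f[190,215],f[182,238],f[200,250],f[150,225])
    m=np.zeros(f.shape[:2],np.uint8); m[160:212,206:277]=((f.min(2)>th))[160:212,206:277]
    m=cv2.morphologyEx(m,cv2.MORPH_CLOSE,np.ones((3,3)))
    k=max(cv2.findContours(m,0,2)[0],key=cv2.contourArea)
    P=np.array([onz(s,u,v,.029)[:2] for u,v in k[:,0]],np.float32)*1000
    print('side',cv2.minAreaRect(P))
# seal and pin side
m=np.zeros(f.shape[:2],np.uint8); m[250:300,285:350]=((f.max(2)<75))[250:300,285:350]
m=cv2.morphologyEx(m,cv2.MORPH_CLOSE,np.ones((7,7)))
k=max(cv2.findContours(m,0,2)[0],key=cv2.contourArea)
P=np.array([onz(s,u,v,.068)[:2] for u,v in k[:,0]],np.float32)*1000
print('seal side',cv2.minAreaRect(P))
print('pin proj',proj(c,(.5175,-.206,.082)),proj(s,(.5175,-.206,.082)))
# pin tips
f=c['frame'].astype(int)
for cc,(u0,u1,v0,v1) in((c,(341,356,229,244)),(s,(310,326,261,280))):
    g=cc['frame'].astype(int).max(2)[v0:v1,u0:u1]; w=(g>100); y,x=np.nonzero(w); print(x.mean()+u0,y.mean()+v0,x.min()+u0,x.max()+u0,y.min()+v0,y.max()+v0)
E
```

```text
[169 169 163] [121 120 123] [171 170 161]
135 cover ((575.708251953125, 178.70741271972656), (89.16138458251953, 128.4980010986328), 82.83476257324219)
145 cover ((575.5671997070312, 178.82485961914062), (88.48968505859375, 128.03758239746094), 82.97230529785156)
155 cover ((575.4740600585938, 178.64805603027344), (87.77851104736328, 127.25952911376953), 82.97347259521484)
[123 122 115] [125 124 116] [149 149 150] [159 161 162]
side ((577.1807250976562, 177.89224243164062), (84.79170989990234, 126.01494598388672), 82.80804443359375)
seal side ((516.6153564453125, -210.98902893066406), (66.47066497802734, 104.62385559082031), 74.47232818603516)
pin proj (np.float64(348.41782607108587), np.float64(235.30989814481458)) (np.float64(315.7272904451857), np.float64(267.7262309768708))
348.875 235.125 348 350 234 236
316.45454545454544 269.45454545454544 310 319 261 273
```

The cover is centred at (0.576, 0.178) with yaw −7°, measuring 128x89 mm against the given 130x90. The housing is at about (0.517, −0.207) with yaw −16.3°, and its seal measures 107x68 mm against 108x68. Both views agree to within about 4 mm. Moving above the cover.

>>> {"name": "send_rows", "arguments": {
  "targets": [
    [[4,-4.5,-0.8],[0,0,1],8.5],
    [[6.5,-7.4,-1.3],[0,0,1],8.5],
    [[9,-10.2,-1.8],[0,0,2],8.5],
    [[11.5,-13.1,-2.3],[0,0,2],8.5],
    [[14,-15.9,-2.8],[0,0,3],8.5],
    [[16.5,-18.8,-3.3],[0,0,3],8.5],
    [[19,-21.6,-3.8],[0,0,4],8.5],
    [[21.5,-24.5,-4.3],[0,0,4],8.5],
    [[24,-27.3,-4.8],[0,0,4],8.5],
    [[26.5,-30.2,-5.3],[0,0,5],8.5],
    [[29,-33,-5.8],[0,0,5],8.5],
    [[31.5,-35.8,-6.3],[0,0,5],8.5],
    [[34,-38.7,-6.8],[0,0,6],8.5],
    [[36.5,-41.5,-7.3],[0,0,6],8.5],
    [[39,-44.4,-7.8],[0,0,6.3],8.5],
    [[41,-46.7,-8],[0,0,6.3],8.5],
    [[42.1,-47.9,-8],[0,0,6.3],8.5],
    [[42.1,-47.9,-8],[0,0,6.3],8.5],
    [[42.1,-47.9,-8],[0,0,6.3],8.5]
  ]
}}

```text
time: 1.68
tcp_pos: [0.5762, 0.177, 0.1509]
tcp_rot: [[-0.001, 0.124, 0.992], [-0.001, 0.992, -0.124], [-1.0, -0.001, -0.001]]
ft_force: [-0.5, 0.4, -0.2]
finger_gap: 0.0848
```

>>> {"name": "send_rows", "arguments": {
  "targets": [
    [[0,0.1,-3],[0,0,0],8.5],
    [[0,0.1,-6],[0,0,0],8.5],
    [[0,0.1,-8.5],[0,0,0],8.5],
    [[0,0.1,-10.5],[0,0,0],8.5],
    [[0,0.1,-11.4],[0,0,0],8.5],
    [[0,0.1,-11.4],[0,0,0],8.5]
  ]
}}

```text
time: 2.18
tcp_pos: [0.5743, 0.1796, 0.0355]
tcp_rot: [[-0.003, 0.12, 0.993], [-0.001, 0.993, -0.12], [-1.0, -0.001, -0.003]]
ft_force: [-0.9, 0.8, -0.8]
finger_gap: 0.0849
```

```bash
python3 - <<'E'
from h import *
a=snap('top','t1')['frame'];b=snap('side','s1')['frame']
r=lambda f,u0,u1,v0,v1: cv2.resize(f[v0:v1,u0:u1,::-1],(400,400),interpolation=cv2.INTER_CUBIC)
cv2.imwrite('pics/g1.png',np.hstack([r(a,180,280,165,265),r(b,190,290,110,210)]))
E
```

```text
(no output)
```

View pics/g1.png

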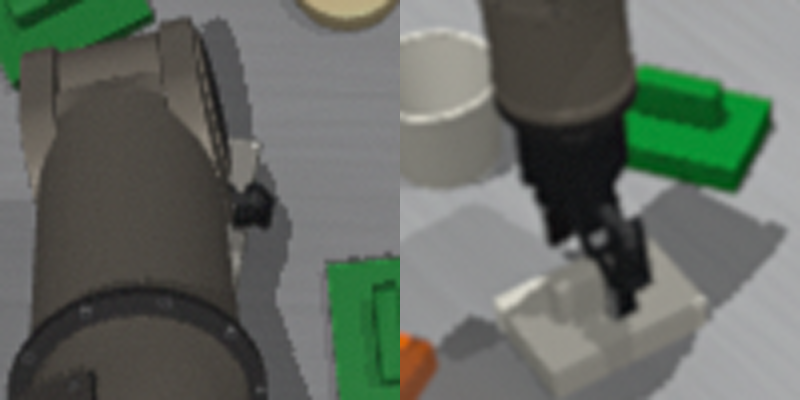

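The side view shows the fingers straddling the grip, with the near finger around crop (620,290). Closing and lifting now.

>>> {"name": "send_rows", "arguments": {
  "targets": [
    [[0,0,0],[0,0,0],4],
    [[0,0,0],[0,0,0],1.5],
    [[0,0,0],[0,0,0],1],
    [[0,0,0],[0,0,0],1],
    [[0,0,0],[0,0,0],1],
    [[0,0,0],[0,0,0],1],
    [[0,0,0],[0,0,0],1],
    [[0,0,0],[0,0,0],1],
    [[0,0,0],[0,0,0],1]
  ]
}}

```text
time: 3.03
tcp_pos: [0.5763, 0.1789, 0.0379]
tcp_rot: [[0.0, 0.122, 0.993], [0.0, 0.993, -0.122], [-1.0, 0.0, 0.0]]
ft_force: [-2.0, -1.3, 8.0]
finger_gap: 0.0212
```

>>> {"name": "send_rows", "arguments": {
  "targets": [
    [[0,0,1],[0,0,0],1],
    [[0,0,3],[0,0,0],1],
    [[0,0,6],[0,0,0],1],
    [[0,0,9],[0,0,0],1],
    [[0,0,12],[0,0,0],1],
    [[0,0,13],[0,0,0],1],
    [[0,0,13],[0,0,0],1],
    [[0,0,13],[0,0,0],1]
  ]
}}

```text
time: 3.7
tcp_pos: [0.5757, 0.179, 0.167]
tcp_rot: [[-0.0, 0.121, 0.993], [0.0, 0.993, -0.121], [-1.0, 0.0, -0.0]]
ft_force: [-0.9, 0.4, -3.4]
finger_gap: 0.0208
```

```bash
python3 - <<'E'
from h import *
a=snap('top','t2')['frame'];b=snap('side','s2')['frame']
r=lambda f,u0,u1,v0,v1: cv2.resize(f[v0:v1,u0:u1,::-1],(400,400),interpolation=cv2.INTER_CUBIC)
cv2.imwrite('pics/g2.png',np.hstack([r(a,180,280,165,265),r(b,190,290,90,190)]))
print(readout.get_state()['tcp_pos'])
E
```

```text
[0.57507695 0.17864123 0.16556278]
```

View pics/g2.png

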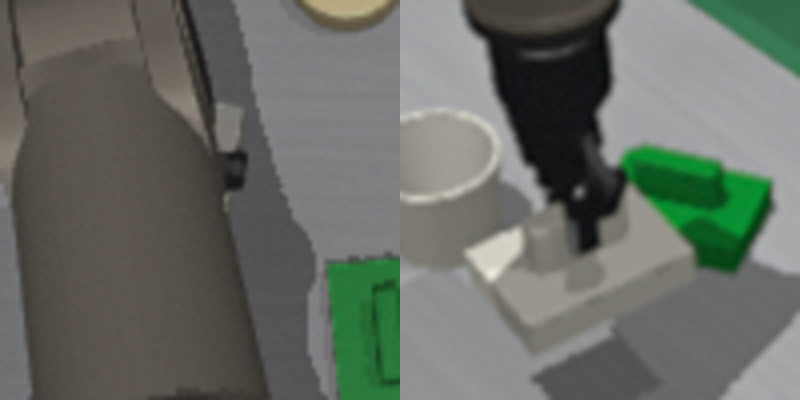

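The cover is lifted and level, with the weight reading about 3.4 N. Carrying it over the housing and turning it −9.3°.

>>> {"name": "send_rows", "arguments": {
  "targets": [
    [[-0.3,-1,0],[0,0,0],1],
    [[-0.5,-3.5,0],[0,0,-1],1],
    [[-1,-6.5,0],[0,0,-2],1],
    [[-1.4,-9.5,0],[0,0,-3],1],
    [[-1.9,-12.5,0],[0,0,-4],1],
    [[-2.3,-15.5,0],[0,0,-5],1],
    [[-2.8,-18.5,0],[0,0,-6],1],
    [[-3.2,-21.5,0],[0,0,-7],1],
    [[-3.7,-24.5,0],[0,0,-8],1],
    [[-4.2,-27.5,0],[0,0,-9],1],
    [[-4.6,-30.5,0],[0,0,-9.3],1],
    [[-5.1,-33.5,0],[0,0,-9.3],1],
    [[-5.5,-36,0],[0,0,-9.3],1],
    [[-5.8,-38,0],[0,0,-9.3],1],
    [[-5.9,-38.6,0],[0,0,-9.3],1],
    [[-5.9,-38.6,0],[0,0,-9.3],1],
    [[-5.9,-38.6,0],[0,0,-9.3],1],
    [[-5.9,-38.6,0],[0,0,-9.3],1]
  ]
}}

```text
time: 5.3
tcp_pos: [0.517, -0.2059, 0.1667]
tcp_rot: [[-0.001, 0.279, 0.96], [0.001, 0.96, -0.279], [-1.0, 0.0, -0.001]]
ft_force: [0.4, 0.3, -3.4]
finger_gap: 0.0216
```

```bash
python3 - <<'E'
from h import *
a=snap('top','t3')['frame'];b=snap('side','s3')['frame']
r=lambda f,u0,u1,v0,v1: cv2.resize(f[v0:v1,u0:u1,::-1],(400,400),interpolation=cv2.INTER_CUBIC)
cv2.imwrite('pics/g3.png',np.hstack([r(a,290,410,175,295),r(b,250,390,180,320)]))
s=readout.get_state(); print(s['tcp_pos'],s['ft_force'],s['tcp_rot'])
E
```

```text
[ 0.5172608  -0.20588957  0.16705032] [ 0.35355546 -0.27095293 -2.75496353] [[-3.76031056e-04  2.78791064e-01  9.60351707e-01]
 [ 3.13938337e-04  9.60351760e-01 -2.78790957e-01]
 [-9.99999880e-01  1.96657160e-04 -4.48645290e-04]]
```

View pics/g3.png

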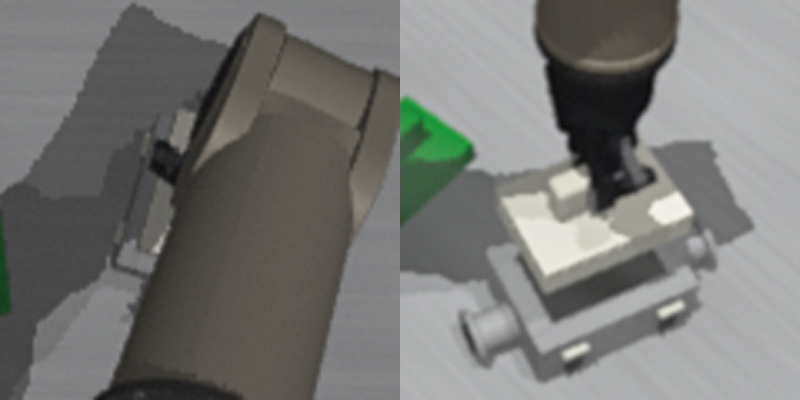

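>>> {"name": "send_rows", "arguments": {
  "targets": [
    [[0,0,-1.5],[0,0,0],1],
    [[0,0,-3],[0,0,0],1],
    [[0,0,-4],[0,0,0],1],
    [[0,0,-4],[0,0,0],1],
    [[0,0,-4],[0,0,0],1]
  ]
}}

```text
time: 5.82
tcp_pos: [0.5169, -0.2067, 0.1271]
tcp_rot: [[-0.001, 0.28, 0.96], [0.0, 0.96, -0.28], [-1.0, -0.0, -0.001]]
ft_force: [-0.2, 0.1, -3.1]
finger_gap: 0.021
```

```bash
python3 - <<'E'
from h import *
b=snap('side','s4')['frame']
r=lambda f,u0,u1,v0,v1: cv2.resize(f[v0:v1,u0:u1,::-1],(800,600),interpolation=cv2.INTER_CUBIC)
cv2.imwrite('pics/g4.png',r(b,264,376,226,310))
s=readout.get_state(); print(s['tcp_pos'],s['ft_force'])
E
```

```text
[ 0.51730762 -0.20700473  0.12767164] [-0.12974853 -0.94587973 -3.76187538]
```

View pics/g4.png

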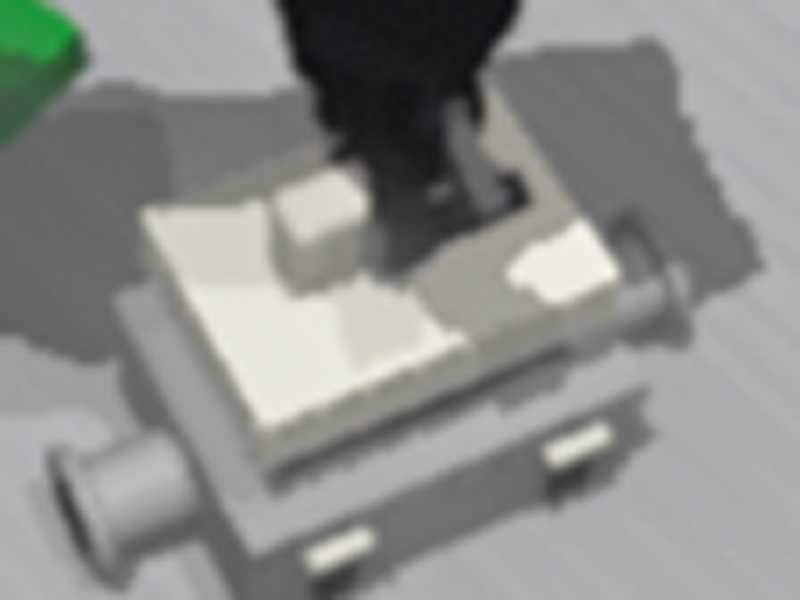

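```bash
python3 - <<'E'
from h import *
c=load('s4'); g=lambda x,y,z: onz(c,264+(x+.5)/7.143-.5,226+(y+.5)/7.143-.5,z)[:2]*1000
for n,z,q in(('cover',.1188,[(143,212),(262,425),(618,275)]),('rim',.060,[(118,300),(262,548),(645,385)])):
    L,N,R=[g(*p,z) for p in q]
    print(n,(L+R)/2,'short',np.linalg.norm(L-N),'long',np.linalg.norm(R-N),'yaw',np.degrees(np.arctan2(*(R-N)[::-1])),np.degrees(np.arctan2(*(L-N)[::-1])))
E
```

```text
cover [ 517.0532848 -206.9153795] short 88.18582410755508 long 128.23880724602137 yaw -16.587922487896037 73.3939275073652
rim [ 517.93988849 -209.76245309] short 105.8716070802624 long 143.24754152392376 yaw -16.95665410297602 74.9704638178154
```

Measured in the same view, the cover and rim centres differ by under 3 mm and the yaw agrees to within 1°. The rim corners read slightly small (106x143 mm against 110x150), so I'll shift only 1 mm and feel downwards.

>>> {"name": "send_rows", "arguments": {
  "targets": [
    [[0,-0.1,-0.2],[0,0,0],1],
    [[0,-0.1,-0.4],[0,0,0],1],
    [[0,-0.1,-0.6],[0,0,0],1],
    [[0,-0.1,-0.8],[0,0,0],1],
    [[0,-0.1,-0.9],[0,0,0],1],
    [[0,-0.1,-1.0],[0,0,0],1],
    [[0,-0.1,-1.0],[0,0,0],1]
  ]
}}

```text
time: 6.45
tcp_pos: [0.517, -0.2081, 0.1171]
tcp_rot: [[-0.0, 0.28, 0.96], [0.0, 0.96, -0.28], [-1.0, -0.0, -0.0]]
ft_force: [-0.5, 0.2, -4.2]
finger_gap: 0.0214
```

The bore is at about 0.079, below the pin tip, with no contact force, so the pin is entering. Going on down in small steps.

>>> {"name": "send_rows", "arguments": {
  "targets": [
    [[0,0,-0.15],[0,0,0],1],
    [[0,0,-0.3],[0,0,0],1],
    [[0,0,-0.45],[0,0,0],1],
    [[0,0,-0.6],[0,0,0],1],
    [[0,0,-0.6],[0,0,0],1]
  ]
}}

```text
time: 6.87
tcp_pos: [0.5169, -0.2081, 0.111]
tcp_rot: [[-0.0, 0.28, 0.96], [0.0, 0.96, -0.28], [-1.0, -0.0, -0.0]]
ft_force: [-0.7, -0.2, -3.7]
finger_gap: 0.0214
```

>>> {"name": "send_rows", "arguments": {
  "targets": [
    [[0,0,-0.2],[0,0,0],1],
    [[0,0,-0.4],[0,0,0],1],
    [[0,0,-0.6],[0,0,0],1],
    [[0,0,-0.8],[0,0,0],1],
    [[0,0,-0.8],[0,0,0],1]
  ]
}}

```text
time: 7.28
tcp_pos: [0.5171, -0.2081, 0.1032]
tcp_rot: [[0.0, 0.28, 0.96], [-0.0, 0.96, -0.28], [-1.0, 0.0, 0.0]]
ft_force: [-2.2, 1.9, 4.9]
finger_gap: 0.0209
```

The seal contact is felt: the force rose by about 9 N at a bore height of about 0.065. Pressing on to the rim.

>>> {"name": "send_rows", "arguments": {
  "targets": [
    [[0,0,-0.1],[0,0,0],1],
    [[0,0,-0.2],[0,0,0],1],
    [[0,0,-0.3],[0,0,0],1],
    [[0,0,-0.4],[0,0,0],1],
    [[0,0,-0.45],[0,0,0],1],
    [[0,0,-0.45],[0,0,0],1],
    [[0,0,-0.45],[0,0,0],1]
  ]
}}

```text
time: 7.87
tcp_pos: [0.5172, -0.2081, 0.0992]
tcp_rot: [[0.0, 0.28, 0.96], [0.0, 0.96, -0.28], [-1.0, 0.0, 0.0]]
ft_force: [-3.6, 1.5, 8.8]
finger_gap: 0.0212
```

>>> {"name": "send_rows", "arguments": {
  "targets": [
    [[0,0,-0.05],[0,0,0],1],
    [[0,0,-0.1],[0,0,0],1],
    [[0,0,-0.15],[0,0,0],1],
    [[0,0,-0.2],[0,0,0],1],
    [[0,0,-0.2],[0,0,0],1],
    [[0,0,-0.2],[0,0,0],1]
  ]
}}

```text
time: 8.37
tcp_pos: [0.5171, -0.2081, 0.0978]
tcp_rot: [[0.0, 0.281, 0.96], [0.001, 0.96, -0.281], [-1.0, 0.001, 0.0]]
ft_force: [-8.2, 2.6, 22.2]
finger_gap: 0.0209
```

The force jumped to 22 N at a bore height of about 0.060, which fits contact with the rim. Checking by picture.

```bash
python3 - <<'E'
from h import *
b=snap('side','s5')['frame']
r=lambda f,u0,u1,v0,v1: cv2.resize(f[v0:v1,u0:u1,::-1],(800,600),interpolation=cv2.INTER_CUBIC)
cv2.imwrite('pics/g5.png',r(b,264,376,226,310))
s=readout.get_state(); print(s['tcp_pos'],s['ft_force'],s['torque'])
E
```

```text
[ 0.5171721  -0.20812107  0.09783789] [-8.09943232  3.77144152 21.61674212] [ 0.74062504  1.75462552 -0.03368598]
```

View pics/g5.png

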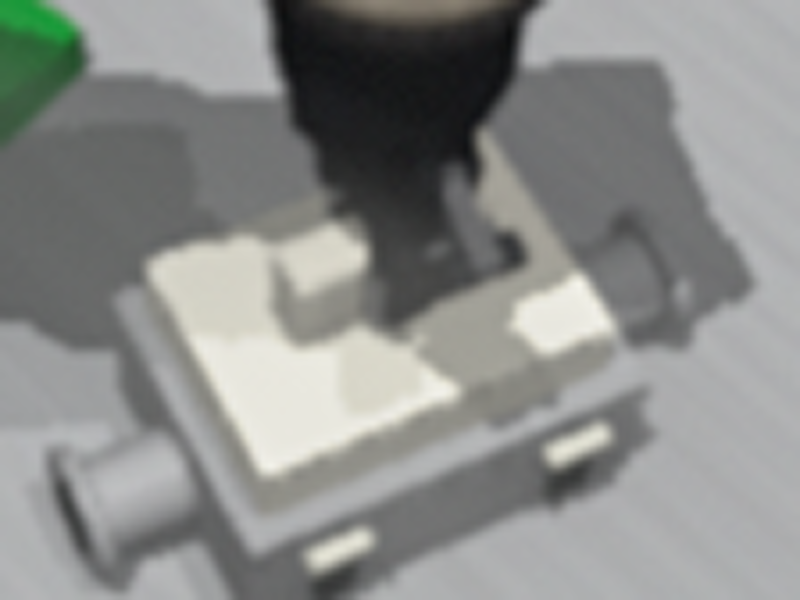

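The cover lies flush, with its lower edge on the rim (near corner at crop (262,510)) and even margins all round. I'll press 0.5 mm further to confirm the stop is stiff.

>>> {"name": "send_rows", "arguments": {
  "targets": [
    [[0,0,-0.03],[0,0,0],1],
    [[0,0,-0.05],[0,0,0],1],
    [[0,0,-0.05],[0,0,0],1],
    [[0,0,-0.05],[0,0,0],1]
  ]
}}

```text
time: 8.75
tcp_pos: [0.5171, -0.2081, 0.0978]
tcp_rot: [[0.001, 0.281, 0.96], [0.001, 0.96, -0.281], [-1.0, 0.001, 0.0]]
ft_force: [-11.7, 5.7, 31.3]
finger_gap: 0.0208
```

```bash
python3 - <<'E'
from h import *
print(order.close_job()); s=readout.get_state(); print(s['time'],s['tcp_pos'],s['ft_force'])
E
```

```text
the job is handed in; nothing more can be done
None
the job is handed in; nothing more can be done
```

The white cover is on the strainer, and I handed the job in at about 8.8 s with the gripper still holding it down. No verdict was reported.

I lifted the cover by its grip and carried it over the housing, turning it 9.3° to line up the long sides. The pin went into the bore on the first descent, so no sliding search was needed. I then pressed it through the seal plate onto the rim.

Last checks:
- **Height:** the bore mouth works out at about 60 mm, inferred from the tool height. When I pressed 0.5 mm further, the height did not change and the force rose from 22 to 31 N, so the stop is the stiff rim.
- **Level and alignment:** the tool was vertical to within about 0.001 rad. The long sides agreed with the housing's to within about 1° before lowering, and the side picture shows the cover flat on the rim with even margins.
- **Bystanders:** the moves stayed clear of the mould, cheese and brush, but I did not measure them again at the end.

Three readings were less clean:
- **Housing position:** the estimates differed by up to about 5 mm between views.
- **Rim size:** it measured about 5% small.
- **Sideways force:** about 13 N remained at the end, most likely pin or rim contact.

After hand-in the state could no longer be read.

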